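# Blow off a freshly bored collar with the bench air gun

## Robot

A 7-joint arm with a two-finger parallel gripper is mounted at the origin on the work surface. World frame = base frame: x ahead of the robot, y to its left, z up, the work surface at z = 0. Lengths are in m, angles in rad, forces in N, time in s.
With the tool pointing down it reaches from about 0.4 to 0.85 m from the base axis. Payload 10.4 kg.
Tool frame: the origin (TCP) lies between the finger pads; the fingertips stand r.nose_length ahead of it and the grasp point (between the pads) lies 6 mm ahead of it (r.nose_length is the distance from the TCP to the fingertips, in m); z points along the fingers, x is the direction in which the jaws open and shut, and the axes are right-handed (so a half turn about z gives the same grasp; the last joint's range is limited). The gripper opens to 87 mm and grips with 3 to 60 N. Pads are 19 mm wide; open, the fingers measure 117 mm over their backs; the gripper's body (75 mm by 190 mm) begins 51 mm behind the grasp point.
Start: joints at [-1.247, 0.332, -0.065, 1.46, 0.022, 1.35, -0.088], TCP at [0.212, 0.588, 0.248] pointing down, gripper open.
Joint ranges: [-2.6, 2.6], [-0.5, 2.12], [-1.47, 1.34], [0.16, 2.42], [-1.27, 4.41], [0.06, 2.06], [-2.6, 2.6]. Speed limits (rad/s): [2.22, 2.22, 2.79, 2.79, 3.14, 3.14, 3.14].

## Interface

Orientations are given as a unit quaternion [x, y, z, w].
In Python, from bench import r gives the robot as it stands. The module is installed in compiled form; this text tells all that it offers.
- The arm moves only by the shell command python3 -m creep 'ROWS' [OPENING] [FORCE]. ROWS is JSON, a list of rows, each an object of numbers: "x", "y", "z": the shift along the world's x, y, z in m; "spin": the turn about the world's z in degrees. In form: [{"x": .., "y": .., "z": .., "spin": ..}, ...]. A call has 1 to 12 rows; each row is the pose to reach, as a shift and turn from the pose commanded when the call began; what a row does not reach only later rows make up. A row lasts 1/8 s, in which the tool goes at most 62.5 mm and 10.7 degrees, less where a joint would pass 70% of its speed; a pose out of reach is approached as far as the arm can. A call with a gripper value outside its range is refused whole. OPENING is the finger opening in m, from 0 to 0.087, set as the call begins (- or left out, the last holds). The fingers move at their own pace and stop on an object; FORCE is the grip in N (left out, the last holds). Time passes only in rows, so rows that repeat a pose let the fingers close. It gives the time, the measured TCP pose, the force and the opening at its end, in the units of the state.
- r.read_state(): the state, without advancing time (a new reading comes with each control period).
- r.camera(name): name is "side" or "top" or "wrist"; returns a dict with "pixels" (480x640x3 uint8, blue, green, red), "z_map" (480x640 float32, m along the optical axis (not along the pixel's ray), 0 where there is no reading), "K" (3x3 intrinsics, pixels), "R" (3x3) and "t" (3): a world point X has camera coordinates R X + t. Camera axes: x right, y down, z forward; pixel columns grow to the right and rows downward; lengths in m; the calibration is good to about 2 mm. A picture is of the moment at which its call begins.
- r.close_job(): hands the job in, once; it reports no verdict.
The state is a dict: "time": time; "joint_positions": joint angles; "joint_vel": joint speeds; "joint_torque": joint torques, N m; "ee_pos": TCP position; "eef_rot": TCP orientation; "ft_force": force on the tool from outside, world axes, zero at the start; "torque": the same for the moment, N m; "width": finger opening in m.
Only numpy, scipy, OpenCV 4.12 (cv2) and the standard library are available. Lean on these libraries where they do the work, as an engineer would, in place of code of your own. Each camera call takes 0.05 s, during which the arm holds its last target. There are 200 camera calls.

## Task

Slide the bored round collar along the bench, without picking it up, until it rests against both sides of the V-shaped stop in front of the air gun's nozzle. Only then squeeze the gun's trigger fully home, keep it there for a good second, and let it spring right back. Leave the collar standing in the stop and everything else where it lies.

Things in the scene. Friction and masses are not known exactly. Their poses are not given: they have to be found in the camera images.
- collar_center (a point): Centre (half-way up, 20 mm above the bench) of the bored collar: a plain aluminium ring standing flat, 64 mm outer diameter, 22 mm bore, 40 mm high, about 0.32 kg. z axis up along the bore. It is the only round part with a hole through it. It is loose and slides on the bench; push it low, at about 15 to 25 mm height.
- stop_seat (a point): Where the collar's centre is when it rests against both walls of the fixed V stop, 20 mm above the bench. Two upright aluminium walls, 24 mm high, 8 mm thick, meet at a right angle 45 mm from here along +x and run back 65 mm each, to about (0, +46) and (0, -46) mm. The V opens along -x, so the collar is pushed in along +x; z is up.
- nozzle_tip (a point): End of the air gun's thin steel nozzle, 55 mm above the bench, 46 mm from stop_seat along its +y; same axes as stop_seat. The gun is fixed and lies on its side: the nozzle (highest point 67 mm) leads along +y to the barrel (28 mm diameter, axis along y, 55 mm above the bench, from 54 to 149 mm from here).
- grip_mid (a point): Middle of the gun's fixed black grip, level with where the trigger is best squeezed, 55 mm above the bench. Same axes as stop_seat, from which it is (-72, +162) mm. The grip is a bar along x, 24 mm thick in y, 30 mm high (40 to 70 mm above the bench), from the barrel to 47 mm along -x of here, then a brass air fitting to -67 mm. Clear space above and below.
- trigger_pad (a point): Middle of the steel trigger blade, 50 mm from its hinge, 55 mm above the bench. Blade 70 mm long, 10 thick, 20 high, on the -y side of the grip; upright hinge pin at (+50, -32) mm from grip_mid. Released, this point is 40 mm from the grip's centre line (57 mm over trigger and grip); fully squeezed 24 mm (41 mm over both). It moves towards the grip, +y.
- trigger (a joint): Trigger angle about its upright hinge: 0 released, 0.32 fully home (end stop). A return spring pushes it back: about 3 N at trigger_pad to start it moving, 8 N fully home.
- block_center (a point): Centre of a loose solid aluminium block, 55 x 55 x 35 mm high, not to be disturbed.
- stub_center (a point): Centre of a loose solid stepped aluminium stub standing upright, 52 mm diameter at the foot, 30 mm diameter above, 42 mm high, not to be disturbed.
- oil: Loose grey oil bottle standing upright, 56 mm diameter, 105 mm high, origin under its foot; not to be disturbed.
- chipbrush: Loose brush lying on the bench, not to be disturbed.
- driver: Loose screwdriver lying on the bench, not to be disturbed.
- tin: Loose open steel tin, 80 mm diameter, 70 mm high, origin under its foot; not to be disturbed.
Mind the look-alikes: they are no part of the job. What is shaped like the part that bears collar_center but black or red is not meant.

How it is judged:
By the outcome, as a careful person would: the job done as asked, in the order asked, and still so for the second after the job is handed in, with the robot touching nothing.
It also fails if it takes over 58 s, if anything falls off the work surface, if the arm or the gripper's body presses on something with over 40 N, if the wrist force passes 120 N, or if a joint passes its speed limit or range.

## Working session

There is one attempt and no reset: what is moved stays moved. The work goes in short steps, Python scripts to look and compute and a shell command to move; the robot and the scene stay as the last step left them, time stands still between calls to the robot, and variables do not carry over. Pictures are saved under pics/ and viewed, about 8 in all and at most 12, crops included, and the job is handed in when it is done.

```bash
mkdir -p pics
python3 - <<'E'
from bench import r
import cv2,numpy as np
print(r.nose_length); s=r.read_state(); print(s)
for n in("top","side"):
    c=r.camera(n); cv2.imwrite(f"pics/{n}1.png",c["pixels"]); np.savez(f"{n}1.npz",**c); print(n,c["K"],c["R"],c["t"])
E
```

```text
0.025
{'time': 0.0, 'joint_positions': array([-1.24657732,  0.33290974, -0.0647456 ,  1.46094477,  0.02158553,
        1.34991145, -0.08850149]), 'joint_vel': array([ 0.00037054,  0.00041352,  0.00082472, -0.00142204,  0.00047044,
       -0.00020944, -0.00055761]), 'joint_torque': array([-3.71179076e-04, -6.23279786e+01,  2.37667747e-02, -3.89863408e+01,
       -6.15926133e-02,  3.99798725e-02,  1.52967305e-04]), 'ee_pos': array([0.21229492, 0.58745736, 0.24672874]), 'eef_rot': array([ 8.18489847e-01,  5.74520516e-01, -5.93429613e-04,  4.40662565e-04]), 'ft_force': array([-0.5129824 , -0.2176222 , -0.84034882]), 'torque': array([0.01745274, 0.05041196, 0.01742161]), 'width': 0.08702434683699302}
top [[569.12150944   0.         324.98129559]
 [  0.         569.12150944 234.57407584]
 [  0.           0.           1.        ]] [[ 1.52009604e-02 -9.99881526e-01  2.42192705e-03]
 [-9.77026433e-01 -1.53683737e-02 -2.12563312e-01]
 [ 2.12575350e-01  8.64879738e-04 -9.77144295e-01]] [-0.00692191  0.54131817  1.36261708]
side [[442.09228838   0.         314.51991709]
 [  0.         442.09228838 244.50855653]
 [  0.           0.           1.        ]] [[ 0.96523689 -0.26121214  0.0092716 ]
 [-0.14232704 -0.55502027 -0.81957032]
 [ 0.21922765  0.78975991 -0.57290359]] [-0.55183151  0.1046107   0.86980231]
```

View pics/top1.png

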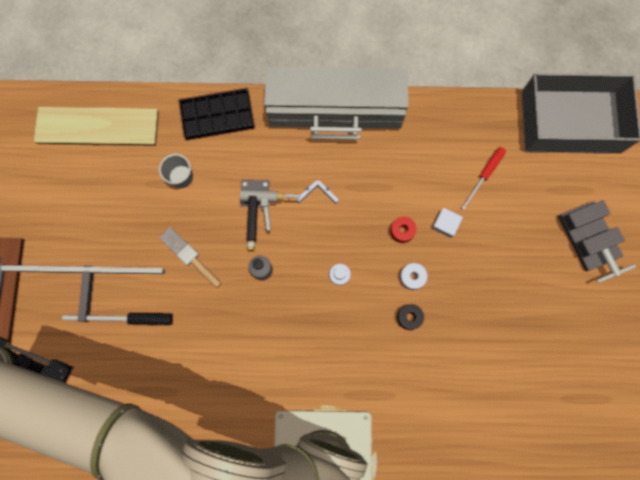

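View pics/side1.png

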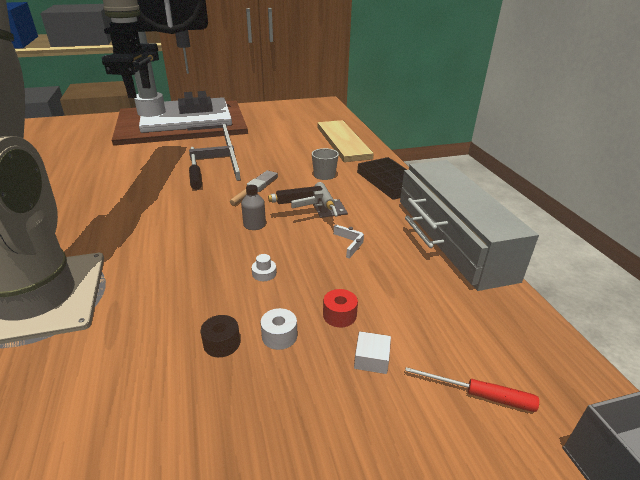

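Top view: silver collar at about (414,276), red ring (404,229), black ring (410,317), block (448,222), stub (340,274). The V's apex is at (319,182) and its ends at (300,200) and (337,201). The grip is at (252,220), trigger (266,215), oil bottle (260,267). I'll enlarge the area to get exact pixels.

```bash
cat > h.py <<'E'
import numpy as np
def px(c,u,v,z):
    "world point on plane z seen at pixel u,v"
    d=c["R"].T@np.linalg.solve(c["K"],[u,v,1]); o=-c["R"].T@c["t"]
    return o+d*(z-o[2])/d[2]
def uv(c,X):
    p=c["K"]@(c["R"]@np.asarray(X)+c["t"]); return p[:2]/p[2]
E
python3 - <<'E'
import cv2,numpy as np
from h import *
c=dict(np.load("top1.npz")); im=c["pixels"]
a=cv2.resize(im[165:265,225:355],None,fx=6,fy=6,interpolation=cv2.INTER_CUBIC); cv2.imwrite("pics/a.png",a)
for n,(u,v,z) in dict(collar=(414,276,.04),red=(404,229,.04),black=(410,317,.04),block=(448,222,.035),stub=(340,273,.042),apex=(319,182,.024),e1=(300,200,.024),e2=(337,201,.024),oil=(260,267,.1)).items(): print(n,px(c,u,v,z).round(4))
# depth centroid of collar top & block top
d=c["z_map"]; V,U=np.mgrid[:480,:640]; P=np.stack([U,V,np.ones_like(U)],-1)@np.linalg.inv(c["K"]).T*d[...,None]; W=(P-c["t"])@c["R"]
for n,(u,v,lo,hi,rr) in dict(collar=(414,276,.034,.048,18),red=(404,229,.034,.048,18),black=(410,317,.034,.048,18),block=(448,222,.03,.04,20),stubtop=(340,273,.036,.048,18),oil=(260,267,.02,.12,18)).items():
    w=W[v-rr:v+rr,u-rr:u+rr].reshape(-1,3); w=w[(w[:,2]>lo)&(w[:,2]<hi)]; print(n,len(w),w.mean(0).round(4),(w.min(0)+w.max(0))[:2]/2,np.ptp(w,0))
E
```

```text
collar [ 0.4432 -0.2218  0.04  ]
red [ 0.5629 -0.1986  0.04  ]
black [ 0.3417 -0.2102  0.04  ]
block [ 0.5842 -0.3119  0.035 ]
stub [ 0.4476 -0.0374  0.042 ]
apex [0.689  0.0192 0.024 ]
e1 [0.6395 0.0676 0.024 ]
e2 [ 0.6383 -0.0283  0.024 ]
oil [0.4505 0.1556 0.1   ]
collar 450 [ 0.4444 -0.2199  0.0407] [ 0.44464256 -0.2204905 ] [0.06409495 0.06321237 0.01364077]
red 429 [ 0.565  -0.196   0.0405] [ 0.56555374 -0.19633749] [0.06524895 0.06181842 0.01387737]
black 472 [ 0.3431 -0.2111  0.0409] [ 0.34320551 -0.21166324] [0.06142259 0.0625559  0.01358798]
block 409 [ 0.5865 -0.31    0.0353] [ 0.58715229 -0.31040896] [0.06946614 0.06952556 0.00985896]
stubtop 110 [ 0.4489 -0.0359  0.0421] [ 0.44892118 -0.03613812] [0.02900006 0.02751215 0.01175603]
oil 462 [0.4542 0.1596 0.0762] [0.46661415 0.16485548] [0.07150508 0.05967408 0.08986168]
```

View pics/a.png

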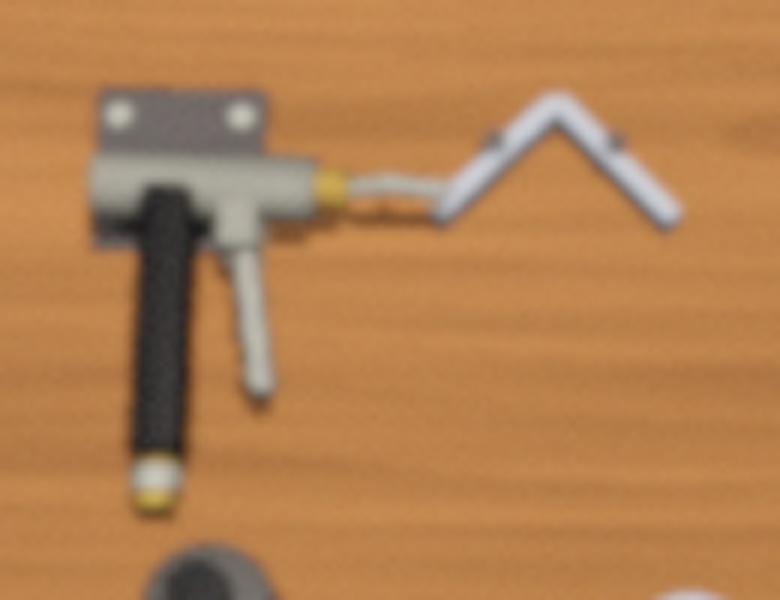

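Run:
```python
import numpy as np
from scipy.optimize import least_squares
from h import *
c=dict(np.load("top1.npz"))
k=[((56.3,0,24),(558,92)),((45,0,24),(557,125)),((4.7,51.6,24),(434,212)),((-1,46,24),(443,225)),((4.7,-51.6,24),(684,212)),((-1,-46,24),(667,228)),
((-119,174,70),(133,455)),((-119,150,70),(185,455)),((-139,162,55),(155,507)),((-60,174,70),(140,240)),((-60,150,70),(192,240))]
M=np.array([a for a,_ in k])/1e3; q=np.array([[225+u/6,165+v/6] for _,(u,v) in k])
def res(p):
    C,S=np.cos(p[2]),np.sin(p[2]); return np.array([uv(c,[p[0]+C*m[0]-S*m[1],p[1]+S*m[0]+C*m[1],m[2]])-z for m,z in zip(M,q)])
o=least_squares(lambda p:res(p).ravel(),[.64,.02,0],loss='soft_l1'); p=o.x; print(p,np.degrees(p[2])); print(res(p).round(1).tolist())
C,S=np.cos(p[2]),np.sin(p[2]); R=np.array([[C,-S],[S,C]])
for n,m in dict(grip=(-.072,.162),pad=(-.072,.122),fit=(-.139,.162)).items(): print(n,p[:2]+R@m)
```

```text
[ 0.63607678  0.02039786 -0.02097817] -1.2019603704985773
[[1.0, 0.4], [1.0, -0.9], [1.0, -1.2], [1.6, -1.2], [-0.8, 0.2], [-0.2, -0.4], [-1.4, -0.3], [-0.4, 0.0], [-0.0, 0.3], [-1.0, 12.3], [-0.1, 12.7]]
grip [0.56749084 0.18387253]
pad [0.56665177 0.14388133]
fit [0.50050558 0.18527796]
```

```bash
python3 -m creep '[{"x":0.06,"y":-0.02,"z":0,"spin":-8},{"x":0.12,"y":-0.06,"z":0,"spin":-16},{"x":0.16,"y":-0.12,"z":0,"spin":-24},{"x":0.20,"y":-0.18,"z":0,"spin":-32},{"x":0.22,"y":-0.24,"z":0,"spin":-40},{"x":0.24,"y":-0.30,"z":0,"spin":-48},{"x":0.24,"y":-0.36,"z":0,"spin":-56},{"x":0.24,"y":-0.42,"z":0,"spin":-64},{"x":0.24,"y":-0.48,"z":0,"spin":-72},{"x":0.24,"y":-0.54,"z":0,"spin":-80},{"x":0.24,"y":-0.60,"z":0,"spin":-90},{"x":0.24,"y":-0.66,"z":0,"spin":-100}]' 0.040 20
```

```text
time: 1.6
ee_pos: [0.4519, -0.061, 0.2475]
eef_rot: [0.966, -0.26, 0.0, -0.0]
ft_force: [1.2, 0.6, -0.0]
width: 0.0401
```

```bash
python3 -m creep '[{"x":-0.01,"y":-0.06},{"x":-0.02,"y":-0.12},{"x":-0.034,"y":-0.18},{"x":-0.034,"y":-0.196},{"x":-0.034,"y":-0.196,"z":-0.05},{"x":-0.034,"y":-0.196,"z":-0.10},{"x":-0.034,"y":-0.196,"z":-0.15},{"x":-0.034,"y":-0.196,"z":-0.15},{"x":-0.034,"y":-0.196,"z":-0.15}]'
python3 - <<'E'
from bench import r
import cv2,numpy as np
c=r.camera("wrist"); cv2.imwrite("pics/w1.png",c["pixels"]); np.savez("w1.npz",**c)
s=r.read_state();print(s["ee_pos"],s["joint_positions"])
E
```

```text
invalid input at $[0]: expected keys x, y, z, spin
```

```bash
python3 -m creep '[{"x":-0.01,"y":-0.06,"z":0,"spin":0},{"x":-0.02,"y":-0.12,"z":0,"spin":0},{"x":-0.034,"y":-0.18,"z":0,"spin":0},{"x":-0.034,"y":-0.196,"z":0,"spin":0},{"x":-0.034,"y":-0.196,"z":-0.05,"spin":0},{"x":-0.034,"y":-0.196,"z":-0.10,"spin":0},{"x":-0.034,"y":-0.196,"z":-0.15,"spin":0},{"x":-0.034,"y":-0.196,"z":-0.15,"spin":0},{"x":-0.034,"y":-0.196,"z":-0.15,"spin":0}]'
python3 - <<'E'
from bench import r
import cv2,numpy as np
c=r.camera("wrist"); cv2.imwrite("pics/w1.png",c["pixels"]); np.savez("w1.npz",**c)
s=r.read_state();print(s["ee_pos"],s["joint_positions"])
E
```

```text
time: 2.72
ee_pos: [0.4191, -0.2556, 0.0992]
eef_rot: [0.966, -0.258, 0.001, 0.0]
ft_force: [0.5, -0.5, 0.3]
width: 0.0398
[ 0.41957175 -0.25562462  0.09961491] [-0.28927443  0.22918177  0.82874339  2.0137612  -0.20420784  0.97844104
  0.11948731]
```

View pics/w1.png

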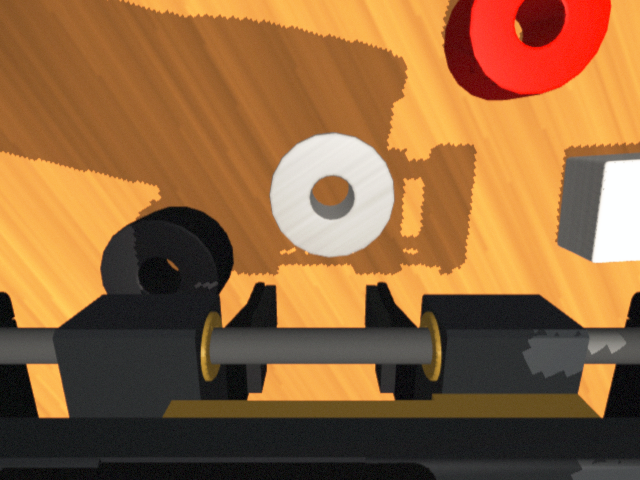

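Wrist view: collar top centred at (332,195), straight ahead of the two fingers (tips at 265 and 378, y 290). The black ring is to the left at (165,262), clear of the fingers. Next I'll cross-check the collar's position.

Run:
```python
import numpy as np
from h import *
c=dict(np.load("w1.npz")); print(px(c,332,195,.04), px(c,165,262,.04))
C=px(c,332,195,.04)[:2]; T=np.array([.4195,-.2556]); a=np.radians(60.1)
n=np.array([np.cos(a),np.sin(a)]); l=np.array([-n[1],n[0]]); print("ahead,lat",(C-T)@n,(C-T)@l)
```

```text
[ 0.44663818 -0.21889745  0.04      ] [ 0.35293089 -0.20596324  0.04      ]
ahead,lat 0.04534536906649791 -0.005230226150442458
```

```bash
python3 -m creep '[{"x":-0.003,"y":-0.0155,"z":0,"spin":0},{"x":-0.003,"y":-0.0155,"z":0,"spin":0},{"x":-0.003,"y":-0.0155,"z":-0.03,"spin":0},{"x":-0.003,"y":-0.0155,"z":-0.05,"spin":0},{"x":-0.003,"y":-0.0155,"z":-0.064,"spin":0},{"x":-0.003,"y":-0.0155,"z":-0.064,"spin":0},{"x":-0.003,"y":-0.0155,"z":-0.064,"spin":0}]'
```

```text
time: 3.65
ee_pos: [0.416, -0.2707, 0.0344]
eef_rot: [0.966, -0.258, 0.001, 0.0]
ft_force: [-0.9, 0.4, 0.3]
width: 0.0398
```

```bash
python3 -m creep '[{"x":0.005,"y":0.0087,"z":0,"spin":0},{"x":0.010,"y":0.0173,"z":0,"spin":0},{"x":0.013,"y":0.0225,"z":0,"spin":0},{"x":0.017,"y":0.0294,"z":0,"spin":0},{"x":0.021,"y":0.0364,"z":0,"spin":0},{"x":0.025,"y":0.0433,"z":0,"spin":0},{"x":0.029,"y":0.0502,"z":0,"spin":0},{"x":0.033,"y":0.0572,"z":0,"spin":0},{"x":0.037,"y":0.0641,"z":0,"spin":0},{"x":0.041,"y":0.0710,"z":0,"spin":0},{"x":0.045,"y":0.0779,"z":0,"spin":0},{"x":0.050,"y":0.0866,"z":0,"spin":0}]'
python3 - <<'E'
from bench import r
import cv2,numpy as np
from h import *
c=r.camera("wrist"); cv2.imwrite("pics/w2.png",c["pixels"]); np.savez("w2.npz",**c)
s=r.read_state();print(s["ee_pos"],s["ft_force"])
E
```

```text
time: 5.15
ee_pos: [0.4654, -0.184, 0.0336]
eef_rot: [0.966, -0.258, -0.0, 0.0]
ft_force: [-3.4, -4.4, 4.0]
width: 0.0397
[ 0.46622843 -0.18251383  0.03359523] [-0.99985176 -2.83398952  3.23409991]
```

View pics/w2.png

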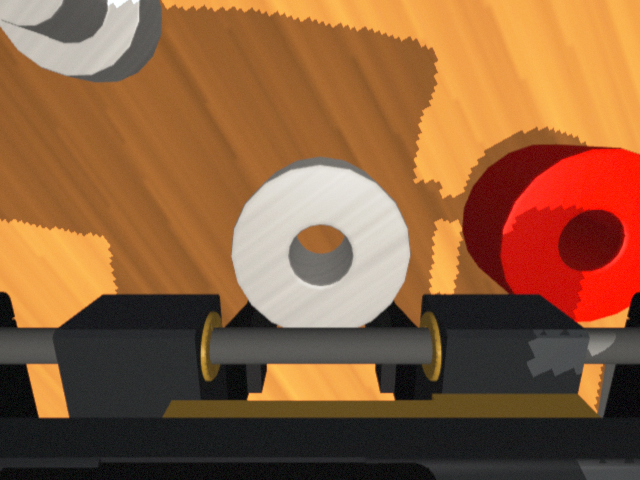

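Wrist view: the collar (centre 321,247) sits centred against both fingers. The red ring is to the right at (590,235) and the stub is upper left, both clear. I'll keep pushing.

```bash
python3 - <<'E'
import numpy as np
from h import *
c=dict(np.load("w2.npz")); C=px(c,321,247,.04); print(C, C[:2]-[.4662,-.183], np.linalg.norm(C[:2]-[.4662,-.183]))
E
python3 -m creep '[{"x":0.004,"y":0.0069,"z":0,"spin":0},{"x":0.008,"y":0.0139,"z":0,"spin":0},{"x":0.0125,"y":0.0217,"z":0,"spin":0},{"x":0.017,"y":0.0294,"z":0,"spin":0},{"x":0.0215,"y":0.0372,"z":0,"spin":0},{"x":0.026,"y":0.0450,"z":0,"spin":0},{"x":0.0305,"y":0.0528,"z":0,"spin":0},{"x":0.035,"y":0.0606,"z":0,"spin":0},{"x":0.0395,"y":0.0684,"z":0,"spin":0},{"x":0.044,"y":0.0762,"z":0,"spin":0},{"x":0.0485,"y":0.0840,"z":0,"spin":0},{"x":0.052,"y":0.0900,"z":0,"spin":0}]'
```

```text
[ 0.4842492  -0.15116794  0.04      ] [0.0180492  0.03183206] 0.03659308188108972
time: 6.7
ee_pos: [0.5172, -0.0941, 0.0336]
eef_rot: [0.966, -0.258, -0.0, 0.0]
ft_force: [-3.6, -5.5, 4.8]
width: 0.0398
```

```bash
python3 -m creep '[{"x":0.0045,"y":0.0078,"z":0,"spin":0},{"x":0.009,"y":0.0156,"z":0,"spin":0},{"x":0.0135,"y":0.0234,"z":0,"spin":0},{"x":0.018,"y":0.0312,"z":0,"spin":0},{"x":0.0225,"y":0.0390,"z":0,"spin":0},{"x":0.027,"y":0.0468,"z":0,"spin":0},{"x":0.0315,"y":0.0546,"z":0,"spin":0},{"x":0.036,"y":0.0624,"z":0,"spin":0},{"x":0.038,"y":0.066,"z":0,"spin":0},{"x":0.038,"y":0.066,"z":0,"spin":0}]'
python3 - <<'E'
from bench import r
import cv2,numpy as np
from h import *
s=r.read_state();T=s["ee_pos"];print(T)
D=.0355;n=lambda a:np.array([np.cos(np.radians(a)),np.sin(np.radians(a))])
C0=T[:2]+D*n(60);C=C0.copy();print(C0)
for k in range(8):
    a=60-7.5*(k+1);C+=.005*n(a+3);print(k,(C-D*n(a)-T[:2]).round(4),-7.5*(k+1),C)
c=r.camera("top"); np.savez("top2.npz",**c); cv2.imwrite("pics/top2.png",cv2.resize(c["pixels"][160:280,230:390],None,fx=5,fy=5,interpolation=cv2.INTER_CUBIC))
E
```

```text
time: 7.95
ee_pos: [0.5553, -0.0278, 0.0335]
eef_rot: [0.966, -0.258, -0.0, 0.0]
ft_force: [-1.6, -1.5, 2.4]
width: 0.0403
[ 0.55527745 -0.02776054  0.03351905]
[0.57302745 0.00298337]
0 [-0.001   0.0067] -7.5 [0.57585948 0.007104  ]
1 [-0.0012  0.0135] -15.0 [0.57920514 0.01081972]
2 [-0.0004  0.0202] -22.5 [0.58300717 0.01406696]
3 [0.0012 0.0268] -30.0 [0.58720052 0.01679016]
4 [0.0036 0.0331] -37.5 [0.59171345 0.01894271]
5 [0.0069 0.0391] -45.0 [0.59646873 0.0204878 ]
6 [0.0109 0.0445] -52.5 [0.601385   0.02139897]
7 [0.0156 0.0494] -60.0 [0.60637815 0.02166065]
```

View pics/top2.png

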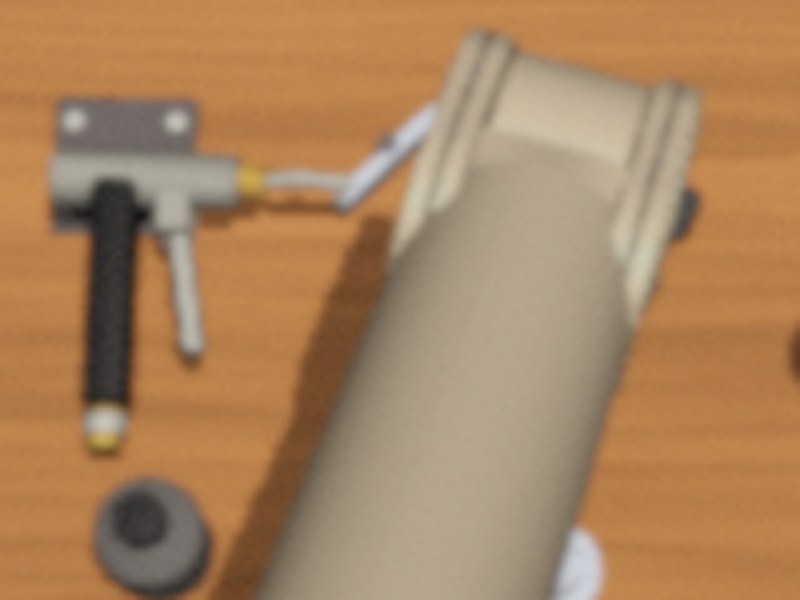

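The arm hides the collar and V in this view. The gun, bottle and stub are undisturbed. Now for the turning arc.

```bash
python3 -m creep '[{"x":-0.001,"y":0.0067,"z":0,"spin":-7.5},{"x":-0.0012,"y":0.0135,"z":0,"spin":-15},{"x":-0.0004,"y":0.0202,"z":0,"spin":-22.5},{"x":0.0012,"y":0.0268,"z":0,"spin":-30},{"x":0.0036,"y":0.0331,"z":0,"spin":-37.5},{"x":0.0069,"y":0.0391,"z":0,"spin":-45},{"x":0.0109,"y":0.0445,"z":0,"spin":-52.5},{"x":0.0156,"y":0.0490,"z":0,"spin":-60.5},{"x":0.0156,"y":0.0490,"z":0,"spin":-60.5},{"x":0.0156,"y":0.0490,"z":0,"spin":-60.5}]'
python3 - <<'E'
from bench import r
import cv2,numpy as np
c=r.camera("wrist"); cv2.imwrite("pics/w3.png",c["pixels"]); np.savez("w3.npz",**c)
s=r.read_state();print(s["ee_pos"],s["ft_force"])
E
```

```text
time: 9.25
ee_pos: [0.5706, 0.0216, 0.0332]
eef_rot: [-0.706, 0.708, 0.0, -0.0]
ft_force: [-1.9, 0.5, -1.5]
width: 0.0403
[0.57060316 0.02144842 0.03327504] [-1.47193297  1.46892375  0.58505796]
```

View pics/w3.png

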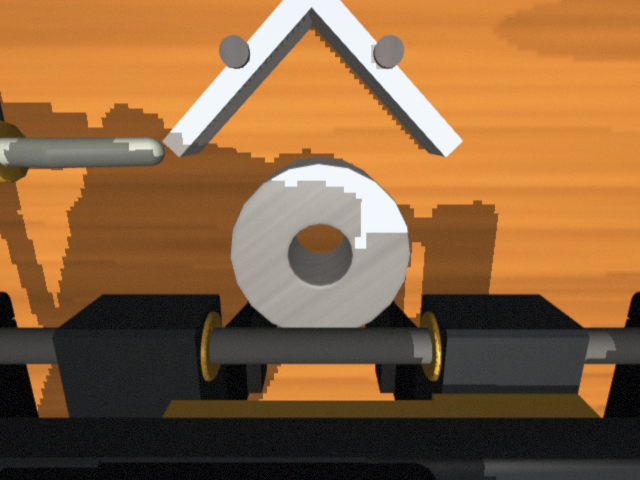

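Wrist view: the collar is centred against the fingers at (321,246) and the V is directly ahead, with its inner corner at (311,10) and its ends at (180,156) and (445,156).

Run:
```python
import numpy as np
from h import *
c=dict(np.load("w3.npz")); C=px(c,321,246,.04); A=px(c,311,10,.024);L=px(c,180,156,.024);Rr=px(c,445,156,.024)
print(C,A,L,Rr); d=(A-(L+Rr)/2)[:2]; u=d/np.linalg.norm(d); S=A[:2]-.04525*u; print("yaw",np.degrees(np.arctan2(u[1],u[0])),"seat",S,(L+Rr)[:2]/2,"shift",S-C[:2])
```

```text
[0.6082972  0.02228775 0.04      ] [0.68479462 0.02540797 0.024     ] [0.63779401 0.07347221 0.024     ] [ 0.63754439 -0.02282293  0.024     ]
yaw 0.10131269391251858 seat [0.63954469 0.02532796] [0.6376692  0.02532464] shift [0.03124749 0.00304021]
```

```bash
python3 -m creep '[{"x":0.005,"y":0.001,"z":0,"spin":0},{"x":0.010,"y":0.002,"z":0,"spin":0},{"x":0.015,"y":0.003,"z":0,"spin":0},{"x":0.019,"y":0.003,"z":0,"spin":0},{"x":0.023,"y":0.003,"z":0,"spin":0},{"x":0.026,"y":0.003,"z":0,"spin":0},{"x":0.028,"y":0.003,"z":0,"spin":0},{"x":0.028,"y":0.003,"z":0,"spin":0}]'; python3 -m creep '[{"x":0.001,"y":0,"z":0,"spin":0},{"x":0.002,"y":0,"z":0,"spin":0},{"x":0.002,"y":0,"z":0,"spin":0}]'
```

```text
time: 10.3
ee_pos: [0.5993, 0.024, 0.0337]
eef_rot: [-0.705, 0.709, -0.0, 0.0]
ft_force: [-0.8, -0.4, -1.4]
width: 0.0402
time: 10.68
ee_pos: [0.601, 0.0241, 0.0336]
eef_rot: [-0.705, 0.709, 0.0, -0.0]
ft_force: [-3.3, -0.6, 1.2]
width: 0.0401
```

```bash
python3 -m creep '[{"x":0.001,"y":0,"z":0,"spin":0},{"x":0.0015,"y":0,"z":0,"spin":0},{"x":0.0015,"y":0,"z":0,"spin":0}]';python3 -m creep '[{"x":0.001,"y":0,"z":0,"spin":0},{"x":0.0015,"y":0,"z":0,"spin":0},{"x":0.0015,"y":0,"z":0,"spin":0}]'
python3 - <<'E'
from bench import r
import cv2,numpy as np
c=r.camera("wrist"); cv2.imwrite("pics/w4.png",c["pixels"]); np.savez("w4.npz",**c)
s=r.read_state();print(s["ee_pos"],s["ft_force"])
E
```

```text
time: 11.05
ee_pos: [0.6026, 0.0241, 0.0336]
eef_rot: [-0.705, 0.709, -0.0, -0.0]
ft_force: [-2.5, 0.0, 0.9]
width: 0.0399
time: 11.42
ee_pos: [0.6041, 0.0241, 0.0336]
eef_rot: [-0.705, 0.709, -0.0, 0.0]
ft_force: [-2.3, -0.2, 0.8]
width: 0.0402
[0.60410694 0.024119   0.0335896 ] [-2.29837795  0.14108415  0.74375201]
```

View pics/w4.png

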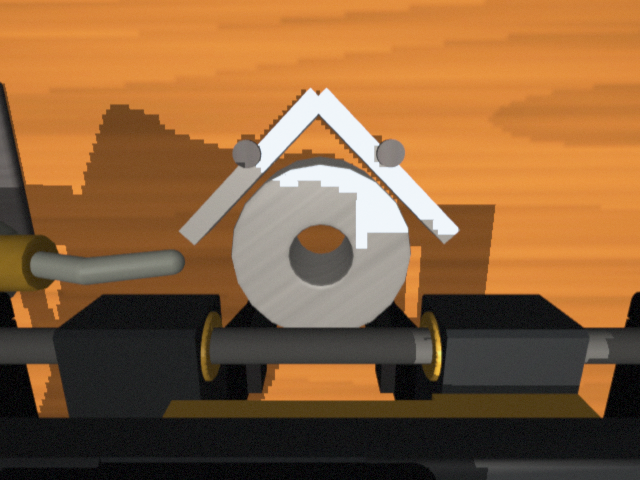

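Wrist view: the collar (321,247) is nearly in the V (corner 318,110), but there's still a small gap at the right wall. I'll creep forward until the force rises.

```bash
python3 -m creep '[{"x":0.0015,"y":0,"z":0,"spin":0},{"x":0.0015,"y":0,"z":0,"spin":0}]';python3 -m creep '[{"x":0.001,"y":0,"z":0,"spin":0},{"x":0.001,"y":0,"z":0,"spin":0}]';python3 -m creep '[{"x":0.001,"y":0,"z":0,"spin":0},{"x":0.001,"y":0,"z":0,"spin":0}]'
```

```text
time: 11.72
ee_pos: [0.6057, 0.0241, 0.0336]
eef_rot: [-0.705, 0.709, -0.0, 0.0]
ft_force: [-3.0, 0.2, 0.5]
width: 0.0402
time: 11.98
ee_pos: [0.6063, 0.0241, 0.0335]
eef_rot: [-0.705, 0.709, 0.0, -0.0]
ft_force: [-4.3, 0.1, 1.4]
width: 0.0402
time: 12.22
ee_pos: [0.6065, 0.0241, 0.0334]
eef_rot: [-0.705, 0.709, 0.001, -0.001]
ft_force: [-9.1, 1.5, 4.8]
width: 0.0398
```

```bash
python3 -m creep '[{"x":0.001,"y":0,"z":0,"spin":0},{"x":0.001,"y":0,"z":0,"spin":0},{"x":0.001,"y":0,"z":0,"spin":0}]';python3 -m creep '[{"x":0.001,"y":0,"z":0,"spin":0},{"x":0.001,"y":0,"z":0,"spin":0},{"x":0.001,"y":0,"z":0,"spin":0}]'
python3 - <<'E'
from bench import r
import cv2,numpy as np
c=r.camera("wrist"); cv2.imwrite("pics/w5.png",cv2.resize(c["pixels"][60:320,150:490],None,fx=2.2,fy=2.2)); np.savez("w5.npz",**c)
s=r.read_state();print(s["ee_pos"],s["ft_force"])
E
```

```text
time: 12.6
ee_pos: [0.6068, 0.0241, 0.0333]
eef_rot: [-0.705, 0.709, 0.002, -0.001]
ft_force: [-13.2, 1.6, 8.6]
width: 0.0403
time: 12.98
ee_pos: [0.607, 0.0241, 0.0332]
eef_rot: [-0.705, 0.709, 0.002, -0.002]
ft_force: [-17.5, 1.2, 12.9]
width: 0.0401
[0.60693205 0.02410921 0.0332084 ] [-16.90358899   0.68979933  12.25265734]
```

View pics/w5.png

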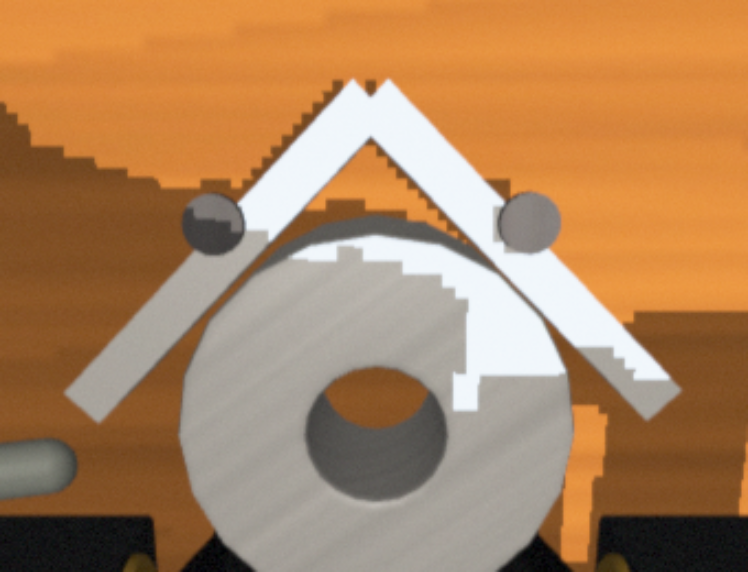

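Both walls now touch the collar (enlarged crop: contacts near (260,260) and (500,265)). Force rises while position holds, and fy is about 1 N, so the load is even. Next I'll back off, lift, and go look over the trigger.

```bash
python3 -m creep '[{"x":-0.006,"y":0,"z":0,"spin":0},{"x":-0.015,"y":0,"z":0,"spin":0},{"x":-0.03,"y":0,"z":0,"spin":0},{"x":-0.05,"y":0,"z":0,"spin":0},{"x":-0.05,"y":0,"z":0.05,"spin":0},{"x":-0.05,"y":0,"z":0.11,"spin":0},{"x":-0.05,"y":0.04,"z":0.14,"spin":0},{"x":-0.05,"y":0.09,"z":0.14,"spin":0},{"x":-0.05,"y":0.14,"z":0.14,"spin":0},{"x":-0.05,"y":0.155,"z":0.14,"spin":0},{"x":-0.05,"y":0.155,"z":0.14,"spin":0},{"x":-0.05,"y":0.155,"z":0.14,"spin":0}]' 0.087
python3 - <<'E'
from bench import r
import cv2,numpy as np
c=r.camera("wrist"); cv2.imwrite("pics/w6.png",c["pixels"]); np.savez("w6.npz",**c)
s=r.read_state();print(s["ee_pos"],s["ft_force"],s["width"])
E
```

```text
time: 14.52
ee_pos: [0.5597, 0.1769, 0.1737]
eef_rot: [-0.704, 0.71, -0.0, -0.0]
ft_force: [0.0, -0.4, -0.6]
width: 0.0872
[0.55979991 0.17688602 0.17375541] [-0.27280616 -0.41886672 -0.20880888] 0.08696811616807043
```

View pics/w6.png

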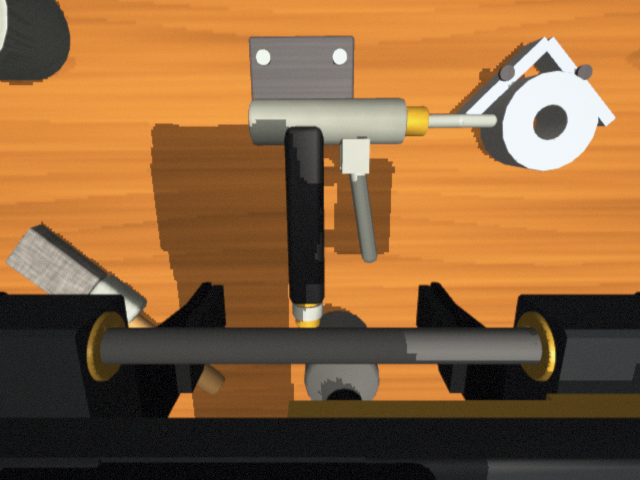

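Run:
```python
import numpy as np
from h import *
c=dict(np.load("w6.npz"))
for n,a in dict(gripL=(286,215,.07),gripR=(324,215,.07),gripL2=(289,290,.07),gripR2=(323,290,.07),gripend=(306,303,.07),nozzle=(497,121,.055),barrel=(330,121,.069),tip=(370,261,.065),blade225=(365,225,.065),collar=(549,121,.04),Vin=(549,60,.024)).items(): print(n,px(c,*a).round(4))
```

```text
gripL [0.5852 0.1993 0.07  ]
gripR [0.585  0.1755 0.07  ]
gripL2 [0.5347 0.199  0.07  ]
gripR2 [0.5345 0.1765 0.07  ]
gripend [0.5252 0.1879 0.07  ]
nozzle [0.6405 0.0673 0.055 ]
barrel [0.6411 0.1716 0.069 ]
tip [0.5527 0.1453 0.065 ]
blade225 [0.5771 0.1491 0.065 ]
collar [0.6405 0.0266 0.04  ]
Vin [0.6799 0.0236 0.024 ]
```

Wrist view: the collar stands in the V at (549,121) and the nozzle ends at (497,121). The grip spans u 286–324 and the trigger tip is at (370,261). The bottle (343,380) is clear of the finger path. Going down over the grip and trigger.

```bash
python3 -m creep '[{"x":0.010,"y":-0.003,"z":0,"spin":0},{"x":0.010,"y":-0.003,"z":0,"spin":0},{"x":0.010,"y":-0.003,"z":-0.03,"spin":0},{"x":0.010,"y":-0.003,"z":-0.06,"spin":0},{"x":0.010,"y":-0.003,"z":-0.085,"spin":0},{"x":0.010,"y":-0.003,"z":-0.1075,"spin":0},{"x":0.010,"y":-0.003,"z":-0.1075,"spin":0},{"x":0.010,"y":-0.003,"z":-0.1075,"spin":0}]' 0.087
python3 - <<'E'
from bench import r
import cv2,numpy as np
c=r.camera("wrist"); cv2.imwrite("pics/w7.png",c["pixels"]); np.savez("w7.npz",**c)
E
```

```text
time: 15.58
ee_pos: [0.5701, 0.1759, 0.0669]
eef_rot: [-0.705, 0.71, -0.0, 0.0]
ft_force: [1.1, 0.4, -0.4]
width: 0.0871
```

View pics/w7.png

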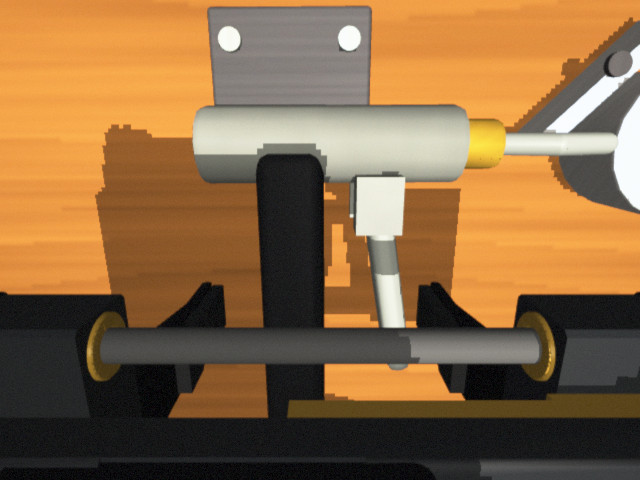

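Wrist view: both fingers straddle the grip (u 258–324) and the trigger (around 395,350), with clear space on both sides. Squeezing.

```bash
python3 -m creep '[{"x":0,"y":0.003,"z":0,"spin":0},{"x":0,"y":0.003,"z":0,"spin":0},{"x":0,"y":0.003,"z":0,"spin":0},{"x":0,"y":0.003,"z":0,"spin":0},{"x":0,"y":0.003,"z":0,"spin":0},{"x":0,"y":0.003,"z":0,"spin":0}]' 0.03 30
```

```text
time: 16.38
ee_pos: [0.569, 0.178, 0.0659]
eef_rot: [-0.704, 0.71, 0.0, -0.001]
ft_force: [-3.6, -5.4, 3.0]
width: 0.0409
```

```bash
python3 -m creep '[{"x":0,"y":0,"z":0,"spin":0},{"x":0,"y":0,"z":0,"spin":0},{"x":0,"y":0,"z":0,"spin":0},{"x":0,"y":0,"z":0,"spin":0},{"x":0,"y":0,"z":0,"spin":0},{"x":0,"y":0,"z":0,"spin":0},{"x":0,"y":0,"z":0,"spin":0},{"x":0,"y":0,"z":0,"spin":0},{"x":0,"y":0,"z":0,"spin":0},{"x":0,"y":0,"z":0,"spin":0},{"x":0,"y":0,"z":0,"spin":0},{"x":0,"y":0,"z":0,"spin":0}]' 0.03 40
python3 - <<'E'
from bench import r
import cv2,numpy as np
c=r.camera("wrist"); cv2.imwrite("pics/w8.png",c["pixels"])
E
```

```text
time: 17.88
ee_pos: [0.569, 0.1781, 0.0659]
eef_rot: [-0.704, 0.71, 0.0, -0.001]
ft_force: [-4.0, -4.5, 3.4]
width: 0.0407
```

View pics/w8.png

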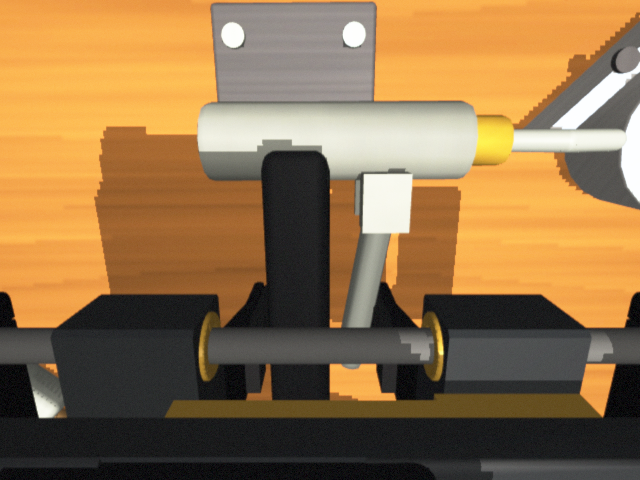

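Wrist view: the trigger is squeezed in against its stop, the width is steady at 41 mm, and it has been held for more than 1.5 s. Releasing, lifting and moving clear.

```bash
python3 -m creep '[{"x":0,"y":0,"z":0,"spin":0},{"x":0,"y":0,"z":0,"spin":0}]' 0.03 40; python3 -m creep '[{"x":0,"y":0,"z":0,"spin":0},{"x":0,"y":0,"z":0,"spin":0},{"x":0,"y":0,"z":0,"spin":0},{"x":0,"y":-0.003,"z":0,"spin":0},{"x":0,"y":-0.003,"z":0,"spin":0},{"x":0,"y":-0.003,"z":0,"spin":0}]' 0.087; python3 -m creep '[{"x":0,"y":0,"z":0.02,"spin":0},{"x":0,"y":0,"z":0.05,"spin":0},{"x":0,"y":0,"z":0.09,"spin":0},{"x":0,"y":0,"z":0.14,"spin":0},{"x":0,"y":0,"z":0.19,"spin":0},{"x":-0.05,"y":0.05,"z":0.19,"spin":0},{"x":-0.08,"y":0.10,"z":0.19,"spin":0},{"x":-0.11,"y":0.15,"z":0.19,"spin":0},{"x":-0.14,"y":0.20,"z":0.19,"spin":0},{"x":-0.17,"y":0.25,"z":0.19,"spin":0},{"x":-0.17,"y":0.25,"z":0.19,"spin":0},{"x":-0.17,"y":0.25,"z":0.19,"spin":0}]'
python3 - <<'E'
from bench import r
import cv2,numpy as np
c=r.camera("top"); np.savez("top3.npz",**c); a=cv2.resize(c["pixels"][150:335,150:510],None,fx=2.2,fy=2.2,interpolation=cv2.INTER_CUBIC); cv2.imwrite("pics/top3.png",a)
o=dict(np.load("top1.npz"))["pixels"]
E
```

```text
time: 18.18
ee_pos: [0.569, 0.1781, 0.0659]
eef_rot: [-0.704, 0.71, 0.0, -0.001]
ft_force: [-3.5, -4.9, 1.7]
width: 0.0412
time: 18.92
ee_pos: [0.5694, 0.1768, 0.0661]
eef_rot: [-0.705, 0.709, 0.0, 0.0]
ft_force: [0.3, 0.2, 0.0]
width: 0.0856
time: 20.42
ee_pos: [0.4, 0.4255, 0.257]
eef_rot: [-0.705, 0.71, -0.0, 0.0]
ft_force: [0.7, -1.0, -0.6]
width: 0.0869
```

The picture limit is used up, so I'll do the final check numerically against the first top view.

Run:
```python
import numpy as np,cv2
from h import *
a,b=[dict(np.load(f"top{k}.npz")) for k in(1,3)]
d=np.abs(a["pixels"].astype(int)-b["pixels"]).max(2)
for n,(u,v,h) in dict(trigger=(266,215,10),red=(404,229,16),black=(410,317,16),block=(448,222,18),stub=(340,274,14),oil=(260,267,14),brush=(190,257,30),driver=(483,178,25),tin=(176,171,18),oldcollar=(414,276,18)).items():
    w=d[v-h:v+h,u-h:u+h]; print(n,"changed px",int((w>40).sum()),"of",w.size)
c=b;z=c["z_map"]; V,U=np.mgrid[:480,:640]; W=(np.stack([U,V,np.ones_like(U)],-1)@np.linalg.inv(c["K"]).T*z[...,None]-c["t"])@c["R"]
w=W[182:222,300:337].reshape(-1,3); w=w[(w[:,2]>.034)&(w[:,2]<.046)]; print("collar",len(w),w.mean(0),(w.min(0)+w.max(0))/2,np.ptp(w,0))
```

```text
trigger changed px 0 of 400
red changed px 0 of 1024
black changed px 0 of 1024
block changed px 0 of 1296
stub changed px 0 of 784
oil changed px 0 of 784
brush changed px 275 of 3600
driver changed px 0 of 2500
tin changed px 0 of 1296
oldcollar changed px 636 of 1296
collar 398 [0.6378919  0.02425219 0.04050039] [0.63874935 0.02353345 0.04010626] [0.06371791 0.06191464 0.01160167]
```

The brush change is probably the arm or its shadow passing over it. I'll move further off and check again.

```bash
python3 -m creep '[{"x":-0.04,"y":0.03,"z":0,"spin":0},{"x":-0.08,"y":0.06,"z":0,"spin":0},{"x":-0.12,"y":0.10,"z":0,"spin":0},{"x":-0.16,"y":0.14,"z":0,"spin":0},{"x":-0.19,"y":0.165,"z":-0.01,"spin":0},{"x":-0.19,"y":0.165,"z":-0.01,"spin":0},{"x":-0.19,"y":0.165,"z":-0.01,"spin":0}]'
python3 - <<'E'
import numpy as np
from bench import r
a=dict(np.load("top1.npz"));c=r.camera("top")
d=np.abs(a["pixels"].astype(int)-c["pixels"]).max(2)
w=d[227:287,160:220]; print((w>40).sum(), np.argwhere(w>40).mean(0) if (w>40).any() else ""); print("trigger",d[205:225,256:276].max())
m=np.abs(a["z_map"]-c["z_map"])[227:287,160:220]; print("depth change px",(m>.008).sum())
E
```

```text
time: 21.35
ee_pos: [0.2116, 0.5899, 0.2467]
eef_rot: [-0.704, 0.71, -0.0, 0.0]
ft_force: [1.2, -0.2, -0.7]
width: 0.087
0 
trigger 7
depth change px 259
```

```bash
python3 -c "from bench import r; print(r.close_job())"
```

```text
the job is handed in; nothing more can be done
None
```

The collar is seated in the V stop and the trigger has been squeezed and released; I handed the job in at about 21 s.

- **Collar:** I pushed it along the bench with two spread fingers until it met both V walls. The force rose to about 17 N with no further movement and almost no sideways load. After I backed off, the top camera put it at (0.638, 0.024). The wrist-camera estimate of the seat was (0.640, 0.025), so they agree within the 2 mm calibration. The first top-camera estimate of the seat, (0.636, 0.020), is about 4 mm off that, so I relied on the wrist camera and the contact force.
- **Trigger:** I squeezed it to 41 mm over trigger and grip, which is fully home, held it for about 1.8 s, then let go. Its pixels match the first picture, so it sprang right back.
- **Everything else:** The red and black rings, block, stub, bottle, screwdriver and tin showed no pixel change. The brush differed in the first check, but matched once the arm had moved clear.
- **Failed or unresolved checks:** The brush area still showed 259 pixels of depth difference over 8 mm. I took that as depth noise because the colour picture was unchanged, but did not look into it. I had also reached the picture limit, so the last checks were numerical only.

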